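# Set the rub shaker's dial at the grill-side table

### The job

Before the meat goes on, set the rub shaker (the one with the yellow band and yellow grip) to its green setting: turn its top until the white pointer on the rim lines up with the green mark on the collar below it, then let go. Leave the top of the blue shaker as it is set.

Things in the scene. Friction and masses are not known exactly. Their poses are not given: they have to be found in the camera images.
- rub_dial (a joint): turning top of the yellow shaker, a black disc 72 mm across on a vertical axis, in rad: angle of its white pointer from the shaker's own x axis, counter-clockwise seen from above. The green mark is at -0.35; the dial starts between 0.3 and 0.85 and so must turn clockwise. Stops at -1.2 and 1.2; light friction (0.05 N m), stays where it is left
- rub_grip (a point): grip point of the yellow shaker (steel, 68 mm across, yellow band, foot fixed to the red mat), on the dial's axis, 155 mm above the table. The grip is an upright yellow bar 56 mm long, 16 thick, 30 tall on the black disc; this point is 8 mm below the bar's top, 23 mm above the disc. x runs along the bar towards the white pointer and turns with the dial, z up
- rub_mark (a point): green mark, 11 mm wide, on the side and upper edge of the fixed dark grey collar (88 mm across) right below the yellow shaker's dial: the point is at the collar's outer edge, 44 mm from the dial's axis, 36.5 mm below rub_grip. Axes: the shaker's own x and y, z up. Two thin grey lines on the collar mark other settings
- salt_pointer (a point): tip of the white pointer, 52 mm from the dial's axis, on the black dial of the other shaker, which is alike in size and shape but has a blue band and a blue grip, and must keep its setting; the point is 30.5 mm below its grip point

How it is judged:
By the outcome, as a careful person would: the job done as asked, in the order asked, and still so for the second after the job is handed in, with the robot touching nothing.
It also fails if it takes over 32 s, if anything falls off the work surface, if the arm or the gripper's body presses on something with over 40 N, if the wrist force passes 120 N, or if a joint passes its speed limit or range.

### The arm

A 7-joint arm with a two-finger parallel gripper is mounted at the origin on the work surface. World frame = base frame: x ahead of the robot, y to its left, z up, the work surface at z = 0. Lengths are in m, angles in rad, forces in N, time in s.
With the tool pointing down it reaches from about 0.425 to 0.875 m from the base axis. Payload 4.7 kg.
Tool frame: the origin (TCP) lies at the very end of the fingers, on their centre line; the grasp point (between the pads) lies 19 mm behind it; z points along the fingers, y is the line along which they close (so a half turn about z gives the same grasp; the last joint's range is limited). The gripper opens to 87 mm and grips with 3 to 60 N. Pads are 19 mm wide; open, the fingers measure 117 mm over their backs; the gripper's body (75 mm by 190 mm) begins 51 mm behind the grasp point.
Start: joints at [-1.099, 0.321, -0.07, 1.45, 0.023, 1.371, -0.057], TCP at [0.287, 0.583, 0.223] pointing down, gripper open.
Joint ranges: [-2.86, 2.86], [-0.3, 2.09], [-1.38, 1.24], [0.06, 2.45], [-1.56, 4.7], [0.09, 2.05], [-2.69, 2.69]. Speed limits (rad/s): [2.57, 2.57, 3.14, 3.14, 3.14, 3.14, 3.14].

### API

Orientations are given as a rotation vector (axis times angle).
In Python, from bench import ctrl, get_image, job gives the robot as it stands.
- The arm moves only by the shell command python3 -m crank 'ROWS' [FORCE]. ROWS is JSON, a list that holds one entry, the list of rows, each a list of 5 numbers: the shift along the tool's x, y, z in mm, then the turn about the tool's z in rad, then the closure, from -1 (fully open) to 1 (shut), so that 0 is half open. A call has 1 to 10 rows; each row shifts and turns the commanded pose from where the row before left it, along the tool's axes as they then stand; what a row does not reach is not made up. A row lasts 1/12 s, in which the tool goes at most 41.7 mm and 7.16 degrees, less where a joint would pass 70% of its speed; a pose out of reach is approached as far as the arm can. A call with a gripper value outside its range is refused whole. The fingers move at their own pace and stop on an object; FORCE is the grip in N (left out, the last holds). Time passes only in rows, so rows that do not move let the fingers close. It gives the time, the measured TCP pose, the force, the opening and the grip force at its end, in the units of the state.
- ctrl.get_state(): the state, without advancing time (a new reading comes with each control period).
- get_image(name): name is "side" or "top" or "wrist"; returns a dict with "pixels" (384x512x3 uint8, red, green, blue), "fx", "fy", "cx", "cy" (pixels), "k1" (the pictures are not rectified: a ray, as slopes to the right and down, at radius r is drawn at 1 + k1 r^2 times it, then the intrinsics apply), "T" (4x4, takes a point from camera to world coordinates); the wrist camera has in their place "T_tool_cam" (4x4, takes a point from camera to tool coordinates, whose origin is the TCP and whose axes are the flange's). Camera axes: x right, y down, z forward; pixel columns grow to the right and rows downward; lengths in m; the calibration is good to about 2 mm. A picture is of the moment at which its call begins: read the wrist's pose just before it. There is no depth.
- job.close_job(): hands the job in; it is judged then, once.
The state is a dict: "time": time; "joint_positions": joint angles; "qd": joint speeds; "joint_torque": joint torques, N m; "position": TCP position; "tool_rot": TCP orientation; "ft_force": force on the tool from outside, world axes, zero at the start; "torque": the same for the moment, N m; "grip_width": opening from 0.0 (shut) to 1.0 (fully open); "grip_force": force on a finger pad.
Only numpy, scipy, OpenCV 4.12 (cv2) and the standard library are available. Lean on these libraries where they do the work, as an engineer would, in place of code of your own. Each camera call takes 0.05 s, during which the arm holds its last target. There are 200 camera calls.

## Working session

There is one attempt and no reset: what is moved stays moved. The work goes in short steps, Python scripts to look and compute and a shell command to move; the robot and the scene stay as the last step left them, time stands still between calls to the robot, and variables do not carry over. Pictures are saved under pics/ and viewed, at most 10 in all, crops included, and the job is handed in when it is done.

```bash
mkdir -p pics; python3 - <<'E'
from bench import ctrl,get_image
import cv2,numpy as np,pickle
s=ctrl.get_state();print({k:np.round(v,3) for k,v in s.items()})
D={}
for n in("side","top"):
    d=get_image(n);D[n]=d;cv2.imwrite(f"pics/{n}0.png",d["pixels"][:,:,::-1])
    print(n,{k:np.round(v,3) for k,v in d.items() if k!="pixels"})
pickle.dump(D,open("d0.pkl","wb"))
E
```

```text
{'time': np.float64(0.0), 'joint_positions': array([-1.099,  0.322, -0.07 ,  1.452,  0.023,  1.371, -0.057]), 'qd': array([-0.001,  0.001, -0.001, -0.002, -0.001, -0.002, -0.001]), 'joint_torque': array([ 0.0000e+00, -4.9130e+01, -4.0400e-01, -3.1252e+01, -6.4000e-02,
        4.4000e-02,  0.0000e+00]), 'position': array([0.287, 0.583, 0.221]), 'tool_rot': array([-7.130e-01, -3.059e+00,  3.000e-03]), 'ft_force': array([-0.682,  0.872, -0.711]), 'torque': array([-0.036,  0.042, -0.005]), 'grip_force': np.float64(0.0), 'grip_width': np.float64(0.999)}
side {'fx': np.float64(364.359), 'fy': np.float64(364.359), 'cx': np.float64(257.519), 'cy': np.float64(194.568), 'k1': np.float64(-0.059), 'T': array([[-0.948, -0.248,  0.201,  0.456],
       [-0.319,  0.709, -0.629,  0.445],
       [ 0.014, -0.66 , -0.751,  0.669],
       [ 0.   ,  0.   ,  0.   ,  1.   ]])}
top {'fx': np.float64(378.956), 'fy': np.float64(378.956), 'cx': np.float64(260.803), 'cy': np.float64(186.491), 'k1': np.float64(0.021), 'T': array([[ 0.028, -0.992,  0.12 ,  0.477],
       [-1.   , -0.028, -0.001,  0.015],
       [ 0.004, -0.119, -0.993,  0.808],
       [ 0.   ,  0.   ,  0.   ,  1.   ]])}
```

View pics/top0.png

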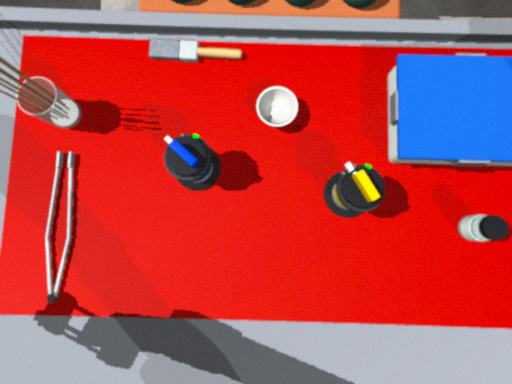

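View pics/side0.png

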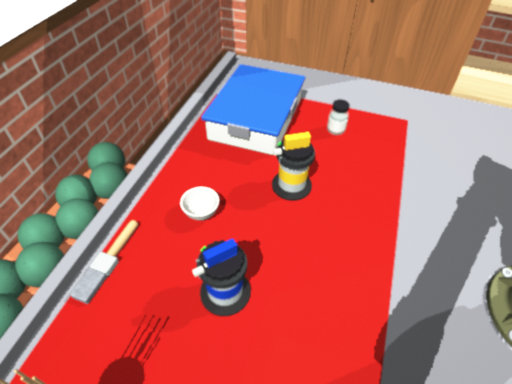

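The top view shows the yellow shaker's bar at about (367,186), its pointer at (350,167) and the green mark at (368,167). The blue shaker is at about (185,155). The box is about 60 px to the right of the yellow one.

```bash
cat > h.py <<'E'
import numpy as np,cv2
def dist(d): return np.array([d["k1"],0,0,0.])
def K(d): return np.array([[d["fx"],0,d["cx"]],[0,d["fy"],d["cy"]],[0,0,1.]])
def ray(d,uv,z,T=None):
    T=d["T"] if T is None else T
    p=cv2.undistortPoints(np.array([[uv]],float),K(d),dist(d))[0,0]
    v=T[:3,:3]@[p[0],p[1],1];return T[:3,3]+v*(z-T[2,3])/v[2]
def proj(d,P,T=None):
    T=np.linalg.inv(d["T"] if T is None else T)
    return cv2.projectPoints(np.atleast_2d(P).astype(float),cv2.Rodrigues(T[:3,:3])[0],T[:3,3],K(d),dist(d))[0][:,0]
def blobs(img,kind,box=None,amin=4):
    r,g,b=[img[:,:,i].astype(int) for i in range(3)]
    m={"y":(r>150)&(g>130)&(b<90),"g":(g>110)&(r<100)&(b<100),"w":(r>170)&(g>170)&(b>170),"b":(b>120)&(r<60)&(g<110)}[kind].astype(np.uint8)
    if box: k=np.zeros_like(m);k[box[1]:box[3],box[0]:box[2]]=1;m*=k
    n,l,s,c=cv2.connectedComponentsWithStats(m)
    return [(s[i,4],c[i],cv2.minAreaRect(np.argwhere(l==i)[:,::-1].astype(np.float32))) for i in range(1,n) if s[i,4]>=amin]
E
python3 - <<'E'
from h import *;import pickle
np.set_printoptions(precision=4,suppress=True)
D=pickle.load(open("d0.pkl","rb"))
for n,box in(("top",(320,150,400,220)),("side",(265,120,325,165))):
    d=D[n];
    for k,z in(("y",.163),("g",.1185),("w",.1245)):
        for a,c,r in blobs(d["pixels"],k,box): print(n,k,a,c,r,ray(d,c,z))
for k,z in(("b",.163),("g",.1185),("w",.1245)):
    for a,c,r in blobs(D["top"]["pixels"],k,(155,120,225,200)): print("blue",k,a,c,ray(D["top"],c,z))
d=D["top"]
for n,box,f in(("top",(315,145,405,225),7),("side",(260,115,330,205),6)):
    x0,y0,x1,y1=box
    cv2.imwrite(f"pics/c_{n}.png",cv2.resize(D[n]["pixels"][y0:y1,x0:x1,::-1],None,fx=f,fy=f,interpolation=2))
E
```

```text
top y 7 [368.8571 164.4286] ((368.60003662109375, 164.30001831054688), (5.813776969909668, 0.8944271206855774), 26.56505012512207) [ 0.5981 -0.1709  0.163 ]
top y 423 [366.1371 185.4775] ((366.0941162109375, 185.57644653320312), (33.28628158569336, 13.03840446472168), 57.528804779052734) [ 0.5613 -0.166   0.163 ]
top y 20 [336.5 197.6] ((336.3175048828125, 197.2481689453125), (12.644493103027344, 1.7941510677337646), 70.01689910888672) [ 0.539  -0.1154  0.163 ]
top g 25 [367.52 166.68] ((367.50006103515625, 166.50003051757812), (7.602630138397217, 3.130495071411133), 26.56505012512207) [ 0.6022 -0.1812  0.1185]
top w 65 [392.4923 153.7231] ((392.5, 154.5), (9.0, 7.0), 90.0) [ 0.6264 -0.2253  0.1245]
top w 57 [349.0702 166.386 ] ((349.0384826660156, 166.30767822265625), (9.429903030395508, 5.824352264404297), 56.3099365234375) [ 0.6007 -0.1459  0.1245]
top w 6 [354.5 172.5] ((354.5, 172.5), (1.0, 3.0), 90.0) [ 0.5896 -0.1558  0.1245]
side y 395 [296.8203 140.0354] ((297.1155700683594, 140.25144958496094), (15.433804512023926, 27.37029266357422), 81.25383758544922) [ 0.5613 -0.1549  0.163 ]
side g 7 [279.5714 143.5714] ((279.6153564453125, 143.57691955566406), (1.1094003915786743, 4.160251617431641), 33.690067291259766) [ 0.605  -0.182   0.1185]
side w 244 [271.2705 145.0205] ((273.0, 144.0), (20.0, 16.0), 90.0) [ 0.6197 -0.1641  0.1245]
side w 4 [283.5 147.5] ((283.5, 147.5), (1.0, 1.0), 90.0) [ 0.5913 -0.1652  0.1245]
blue b 313 [183.1182 152.7604] [0.6095 0.1504 0.163 ]
blue g 26 [195.0769 136.5769] [0.6498 0.1391 0.1185]
blue w 42 [167.881  139.3333] [0.6417 0.1877 0.1245]
```

View pics/c_top.png

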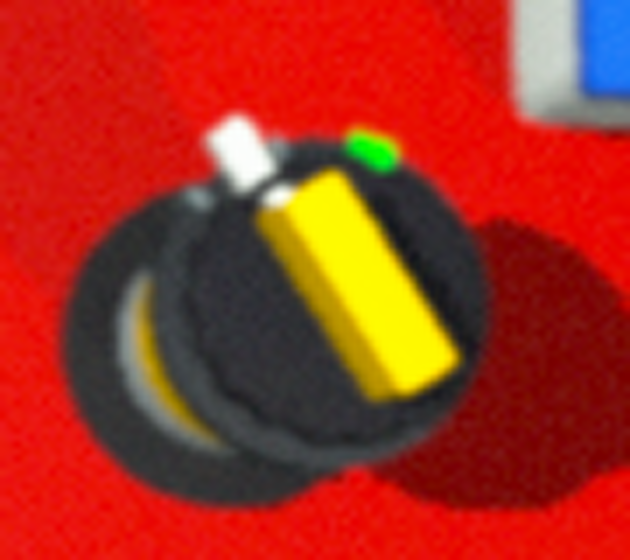

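The top crop shows the bar's top face centred near full-image (368,184), about (0.564,-0.169). From there the green mark is in direction ≈ -0.31 and the pointer ≈ 0.56 in world. Next I move above it, then turn the tool.

```bash
python3 -m crank '[[[-29,-27.6,-2,0,-1],[-29,-27.6,-2,0,-1],[-29,-27.6,-2,0,-1],[-29,-27.6,-2,0,-1],[-29,-27.6,-2,0,-1],[-29,-27.6,-2,0,-1],[-29,-27.6,-2,0,-1],[-29,-27.6,-2,0,-1],[-29,-27.6,-2,0,-1],[-29,-27.6,-2,0,-1]]]'
python3 -m crank '[[[-29,-27.6,-2,0,-1],[-29,-27.6,-2,0,-1],[-29,-27.6,-2,0,-1],[-29,-27.6,-2,0,-1],[-29,-27.6,-2,0,-1],[-29,-27.6,-2,0,-1],[-29,-27.6,-2,0,-1],[-29,-27.6,-2,0,-1],[-29,-27.6,-2,0,-1],[-29,-27.6,-2,0,-1]]]'
python3 -m crank '[[[0,0,0,0.12,-1],[0,0,0,0.12,-1],[0,0,0,0.12,-1],[0,0,0,0.12,-1],[0,0,0,0.12,-1],[0,0,0,0.12,-1],[0,0,0,0.12,-1],[0,0,0,0.12,-1],[0,0,0,0.12,-1],[0,0,0,0.12,-1]]]'
python3 -m crank '[[[0,0,0,0.12,-1],[0,0,0,0.12,-1],[0,0,0,0.12,-1],[0,0,0,0.12,-1],[0,0,0,0.12,-1],[0,0,0,0.12,-1],[0,0,0,0.12,-1],[0,0,0,0.08,-1],[0,0,0,0,-1],[0,0,0,0,-1]]]'
python3 - <<'E'
from bench import ctrl,get_image
from h import *;import pickle
np.set_printoptions(precision=4,suppress=True)
s=ctrl.get_state();w=get_image("wrist");w["s"]=s;pickle.dump(w,open("w1.pkl","wb"))
cv2.imwrite("pics/w1.png",w["pixels"][:,:,::-1])
R=cv2.Rodrigues(np.array(s["tool_rot"]))[0]
print(s["joint_positions"],s["position"],R,{k:v for k,v in w.items() if k not in("pixels","s")})
E
```

```text
time: 0.93
position: [0.4255, 0.2052, 0.2424]
tool_rot: [-0.713, -3.059, -0.0]
ft_force: [0.1, -0.4, -0.3]
grip_width: 0.997
grip_force: 0.0
time: 1.77
position: [0.5638, -0.1701, 0.2625]
tool_rot: [-0.712, -3.06, -0.0]
ft_force: [1.1, -0.1, -0.2]
grip_width: 1.001
grip_force: 0.0
time: 2.6
position: [0.5633, -0.1683, 0.2621]
tool_rot: [-2.322, -2.115, 0.001]
ft_force: [0.6, -0.7, -0.4]
grip_width: 0.998
grip_force: 0.0
time: 3.43
position: [0.5635, -0.1682, 0.2622]
tool_rot: [-3.016, -0.878, 0.001]
ft_force: [-0.4, 0.4, 0.6]
grip_width: 1.001
grip_force: 0.0
[-0.5077  0.2266  0.8895  1.5781 -0.1773  1.4222 -0.6085] [ 0.5635 -0.1682  0.2622] [[ 0.8438  0.5366 -0.0006]
 [ 0.5366 -0.8438  0.0001]
 [-0.0005 -0.0004 -1.    ]] {'fx': 326.6276913400629, 'fy': 326.6276913400629, 'cx': 249.17118600276302, 'cy': 195.39812449786442, 'k1': -0.04097237790929778, 'T_tool_cam': array([[ 0.0003, -0.9568, -0.2909,  0.0792],
       [ 1.    ,  0.0004, -0.0002, -0.0007],
       [ 0.0003, -0.2909,  0.9568, -0.162 ],
       [ 0.    ,  0.    ,  0.    ,  1.    ]])}
```

View pics/w1.png

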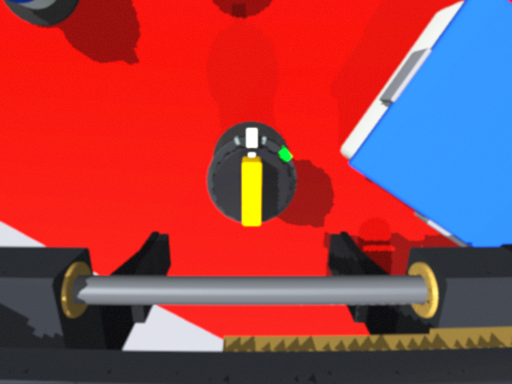

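The wrist view shows the bar upright in the image at (251,190), so it is nearly parallel to tool x. The pointer is at (251,140) and the green mark at (285,154). Now I measure exactly.

```bash
cat > m.py <<'E'
from h import *;import pickle,sys
np.set_printoptions(precision=4,suppress=True)
w=pickle.load(open(sys.argv[1],"rb"));s=w["s"]
T=np.eye(4);T[:3,:3]=cv2.Rodrigues(np.array(s["tool_rot"]))[0];T[:3,3]=s["position"];T=T@w["T_tool_cam"]
px=w["pixels"];G=[]
# black disc rim ellipse is unreliable against the collar: use bar, pointer and mark
for k,z in(("y",.155),("w",.1275),("g",.1185)):
    for a,c,r in blobs(px,k,(200,100,310,240),6):
        P=ray(w,c,z,T);print(k,a,c,r,P)
# fit centre, dial angle from bar-top corners
yb=max(blobs(px,"y",(200,100,310,240)),key=lambda t:t[0]);Q=[ray(w,q,.163,T)[:2] for q in cv2.boxPoints(yb[2])]
Q=np.array(Q);e=Q-np.roll(Q,1,0);l=np.linalg.norm(e,axis=1);print("bar sides",l,"centre",Q.mean(0),"ang",np.arctan2(e[:,1],e[:,0]))
print("tool x ang",np.arctan2(T[1,1]*-1,-T[0,1]))
cv2.imwrite(sys.argv[2],cv2.resize(px[115:235,190:310,::-1],None,fx=5,fy=5,interpolation=2))
E
python3 m.py w1.pkl pics/w1c.png
```

```text
y 7 [291.2857 155.1429] ((291.3000183105469, 154.9000244140625), (4.427187919616699, 1.2649108171463013), 71.56504821777344) [ 0.6091 -0.1797  0.155 ]
y 1407 [250.9531 191.3881] ((251.0, 191.0), (68.0, 20.0), 90.0) [ 0.5646 -0.1683  0.155 ]
w 236 [251.5 137.5] ((251.5, 137.5), (19.0, 11.0), 90.0) [ 0.6009 -0.1459  0.1275]
w 12 [236.5 140.5] ((236.5, 140.5), (5.0596442222595215, 1.8973664045333862), 71.56504821777344) [ 0.5913 -0.1359  0.1275]
w 37 [251.4054 154.0541] ((251.5, 154.0), (4.0, 7.0), 90.0) [ 0.5882 -0.1539  0.1275]
g 141 [284.0993 153.9149] ((284.2500305175781, 153.75001525878906), (15.55634880065918, 10.60660171508789), 45.0) [ 0.6036 -0.1807  0.1185]
bar sides [0.059  0.0162 0.059  0.0172] centre [ 0.5661 -0.1674] ang [ 0.5595 -1.0038 -2.5643  2.1379]
tool x ang 0.5670309033834019
```

View pics/w1c.png

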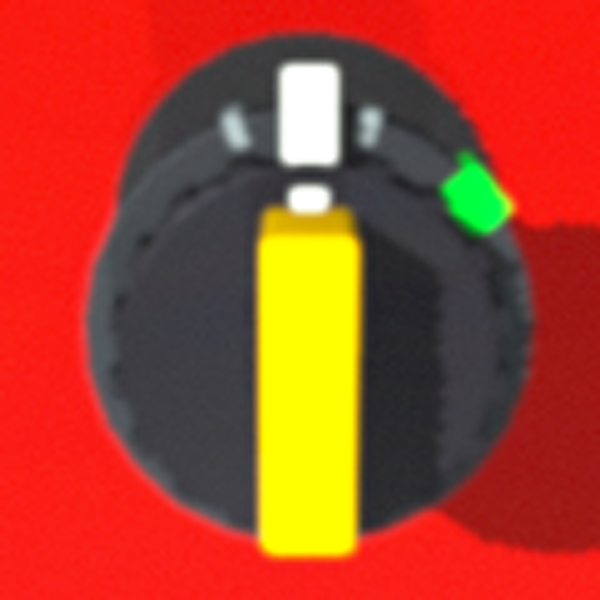

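The crop shows the bar centre on the dial axis at about (0.564,-0.169). The dial needs ≈0.86 rad clockwise, which is +z in the tool frame. Next I descend and grip.

```bash
python3 -m crank '[[[0,0.6,12,0,-1],[0,0,12,0,-1],[0,0,12,0,-1],[0,0,12,0,-1],[0,0,12,0,-1],[0,0,12,0,-0.6],[0,0,12,0,-0.4],[0,0,12,0,-0.2],[0,0,12,0,-0.2],[0,0,12,0,-0.2]]]' 20
python3 -m crank '[[[0,0,1,0,0.2],[0,0,0,0,0.5],[0,0,0,0,0.7],[0,0,0,0,0.8],[0,0,0,0,1],[0,0,0,0,1],[0,0,0,0,1],[0,0,0,0,1]]]' 20
python3 - <<'E'
from bench import ctrl;print(ctrl.get_state())
E
```

```text
time: 4.32
position: [0.5639, -0.1689, 0.1413]
tool_rot: [-3.018, -0.874, -0.0]
ft_force: [1.5, -1.0, -0.9]
grip_width: 0.704
grip_force: 0.0
time: 4.98
position: [0.5647, -0.1697, 0.1421]
tool_rot: [3.016, 0.873, 0.003]
ft_force: [2.7, -1.8, -0.5]
grip_width: 0.184
grip_force: 20.0
{'time': 4.9833, 'joint_positions': array([-0.46798785,  0.32092394,  0.85772026,  1.73739891, -0.25858762,
        1.19911129, -0.54834419]), 'qd': array([-0.00154847,  0.00100395, -0.00175215, -0.00200364, -0.00223489,
        0.00146546, -0.00067207]), 'joint_torque': array([ -0.77448836, -35.18043637,   6.9810605 , -27.73534477,
        -0.30149259,   0.90862725,  -0.04129986]), 'position': array([ 0.56472593, -0.16971737,  0.14210144]), 'tool_rot': array([3.01599778e+00, 8.73094785e-01, 2.77900097e-03]), 'ft_force': array([ 2.7372406 , -1.83361198, -0.46004718]), 'torque': array([-0.4415117 , -0.26631386,  0.05192441]), 'grip_force': 20.003558099269867, 'grip_width': 0.18434180797511032}
```

```bash
python3 -m crank '[[[0,0,0,0.1,1],[0,0,0,0.1,1],[0,0,0,0.1,1],[0,0,0,0.1,1],[0,0,0,0.1,1],[0,0,0,0.1,1],[0,0,0,0.1,1],[0,0,0,0.1,1],[0,0,0,0.06,1],[0,0,0,0,1]]]'
python3 -m crank '[[[0,0,0,0,1],[0,0,0,0,1],[0,0,0,0,1]]]'
python3 - <<'E'
from bench import ctrl,get_image
from h import *;import pickle
s=ctrl.get_state();w=get_image("wrist");w["s"]=s;pickle.dump(w,open("w2.pkl","wb"))
R=cv2.Rodrigues(np.array(s["tool_rot"]))[0];print(np.arctan2(R[1,0],R[0,0]),s["joint_positions"],s["torque"])
cv2.imwrite("pics/w2.png",w["pixels"][:,:,::-1])
E
```

```text
time: 5.82
position: [0.5647, -0.1694, 0.1421]
tool_rot: [3.106, -0.466, 0.003]
ft_force: [1.6, -1.6, 1.1]
grip_width: 0.185
grip_force: 20.0
time: 6.07
position: [0.5646, -0.1694, 0.1421]
tool_rot: [3.107, -0.462, 0.003]
ft_force: [2.6, -2.6, 0.9]
grip_width: 0.177
grip_force: 20.0
-0.2952339965650825 [-0.5877979   0.3764849   1.02499423  1.74046378 -0.34182632  1.2165648
 -1.33940177] [-0.54106316 -0.45414415 -0.06233977]
```

View pics/w2.png

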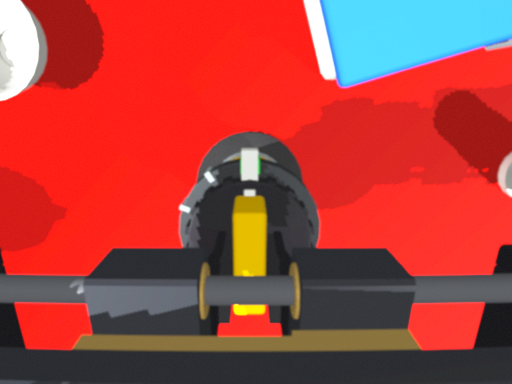

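The pointer at (249,165) now covers most of the mark, with slightly more green showing on its right. I'll measure that residual.

```bash
python3 - <<'E'
import pickle,numpy as np,cv2
w=pickle.load(open("w2.pkl","rb"));p=w["pixels"].astype(int)
for y in range(148,186,3):
    print(y,' '.join('%d,%d,%d'%tuple(p[y,x]) for x in range(236,264,2)))
cv2.imwrite("pics/w2c.png",cv2.resize(w["pixels"][130:230,200:300,::-1],None,fx=6,fy=6,interpolation=2))
E
```

```text
148 85,86,87 85,85,86 97,97,98 142,145,141 149,151,147 149,152,148 150,151,148 150,153,148 151,153,148 150,152,147 143,144,139 91,91,90 59,59,59 60,60,60
151 87,89,90 93,95,96 129,131,131 216,222,213 225,228,222 224,227,222 225,228,223 225,229,223 224,227,223 225,228,223 223,226,219 149,153,148 66,67,67 61,62,62
154 139,147,148 138,146,147 154,165,161 224,228,222 230,235,229 229,233,227 230,233,228 230,233,228 230,233,228 230,234,228 227,232,226 160,178,163 124,132,131 120,126,127
157 163,147,99 157,136,75 154,164,108 222,229,219 230,233,228 230,234,229 230,233,228 230,234,228 231,233,228 230,233,228 226,230,224 131,184,127 130,128,63 139,127,92
160 60,56,46 47,52,49 101,158,108 221,230,217 230,232,227 230,232,227 230,232,227 229,232,226 230,232,227 230,233,227 226,232,224 122,212,130 38,106,48 47,46,48
163 60,61,64 61,65,65 105,163,112 221,231,217 231,232,228 231,233,228 230,233,227 230,232,227 231,233,228 230,232,227 227,232,224 123,219,133 54,117,63 59,60,64
166 58,59,61 57,63,64 104,163,111 220,231,218 230,232,227 230,233,227 230,233,227 230,232,227 230,232,227 230,233,227 226,23
[... 235 characters left out ...]
,230,216 229,233,227 229,233,227 229,232,227 228,232,226 228,232,227 229,232,227 225,232,224 122,217,132 51,114,60 58,59,62
175 57,59,62 55,58,60 109,114,110 220,224,218 230,233,228 229,232,227 229,232,227 229,232,227 229,232,227 229,232,227 225,228,223 130,143,131 56,63,62 56,58,60
178 42,41,43 40,39,42 92,94,92 215,221,213 228,232,226 228,231,226 220,224,218 220,224,217 224,228,222 228,232,227 225,228,223 125,129,124 40,40,41 40,40,42
181 38,38,41 34,36,39 44,43,45 81,83,81 78,79,78 63,63,64 56,55,57 53,52,54 58,57,59 70,73,71 89,90,89 63,63,63 34,36,37 37,36,41
184 48,47,52 49,48,52 48,47,50 47,45,49 48,45,51 47,45,48 45,45,47 45,44,47 46,44,49 44,42,48 47,47,51 47,45,50 47,47,51 47,48,52
```

View pics/w2c.png

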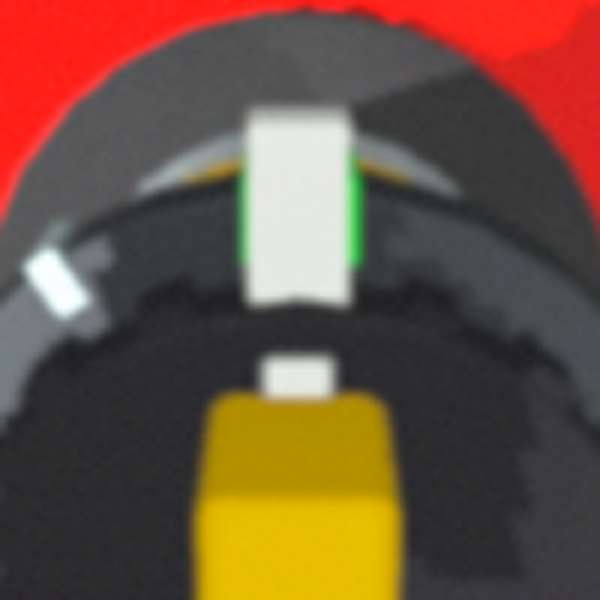

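The pointer is centred over the mark to within about 0.01 rad, with green peeking out almost evenly on both sides. Now I release and rise.

```bash
python3 -m crank '[[[0,0,0,0,0.4],[0,0,0,0,0.2],[0,0,0,0,0],[0,0,0,0,-0.2],[0,0,0,0,-0.2],[0,0,-5,0,-0.2],[0,0,-15,0,-0.2],[0,0,-20,0,-0.2],[0,0,-20,0,-0.2],[0,0,-20,0,-0.2]]]'
python3 -m crank '[[[0,0,-20,0,-0.2],[0,0,-15,0,-0.2],[0,0,-5,0,-0.2],[0,0,0,0,-0.2],[0,0,0,0,-0.2]]]'
python3 - <<'E'
from bench import ctrl,get_image
from h import *;import pickle
s=ctrl.get_state();w=get_image("wrist");w["s"]=s;pickle.dump(w,open("w3.pkl","wb"))
t=get_image("top")["pixels"]
a=cv2.resize(w["pixels"][115:235,190:310],(500,500),interpolation=2);b=cv2.resize(t[110:210,140:240],(300,500)[:1]*2,interpolation=2)
o=np.zeros((500,800,3),np.uint8);o[:,:500]=a;o[:300,500:]=b
cv2.imwrite("pics/w3.png",o[:,:,::-1])
D=pickle.load(open("d0.pkl","rb"))["top"]["pixels"]
for im in(D,t):
    print([(x,c) for k in"bgw" for x,c,_ in blobs(im,k,(155,120,225,200))])
E
python3 m.py w3.pkl pics/w3c.png
```

```text
time: 6.95
position: [0.5637, -0.169, 0.2227]
tool_rot: [-3.107, 0.464, 0.0]
ft_force: [0.1, 0.2, 0.6]
grip_width: 0.592
grip_force: 0.0
time: 7.37
position: [0.5637, -0.1688, 0.2611]
tool_rot: [-3.107, 0.463, 0.001]
ft_force: [-0.7, 0.0, 0.0]
grip_width: 0.605
grip_force: 0.0
[(np.int32(313), array([183.11821086, 152.76038339])), (np.int32(26), array([195.07692308, 136.57692308])), (np.int32(42), array([167.88095238, 139.33333333]))]
[(np.int32(317), array([183.41009464, 152.97160883])), (np.int32(25), array([194.92, 136.56])), (np.int32(43), array([167.79069767, 139.3255814 ]))]
y 1387 [249.1269 192.1017] ((249.5, 191.0), (68.0, 21.0), 90.0) [ 0.564  -0.1689  0.155 ]
w 246 [249.4919 136.7195] ((249.0, 137.0), (20.0, 12.0), 90.0) [ 0.6057 -0.182   0.1275]
w 22 [224.2727 145.3636] ((224.25001525878906, 145.25), (6.363961219787598, 2.8284268379211426), 45.0) [ 0.6049 -0.1579  0.1275]
w 33 [249.0303 153.0606] ((249.5, 153.0), (7.0, 4.0), 0.0) [ 0.5917 -0.1773  0.1275]
w 20 [208.1  165.65] ((208.0, 165.5), (3.0, 6.0), 90.0) [ 0.5915 -0.1378  0.1275]
bar sides [0.0588 0.0169 0.0588 0.018 ] centre [ 0.5661 -0.1699] ang [-0.3048 -1.8664  2.8555  1.2753]
tool x ang -0.2955153442328653
```

View pics/w3.png

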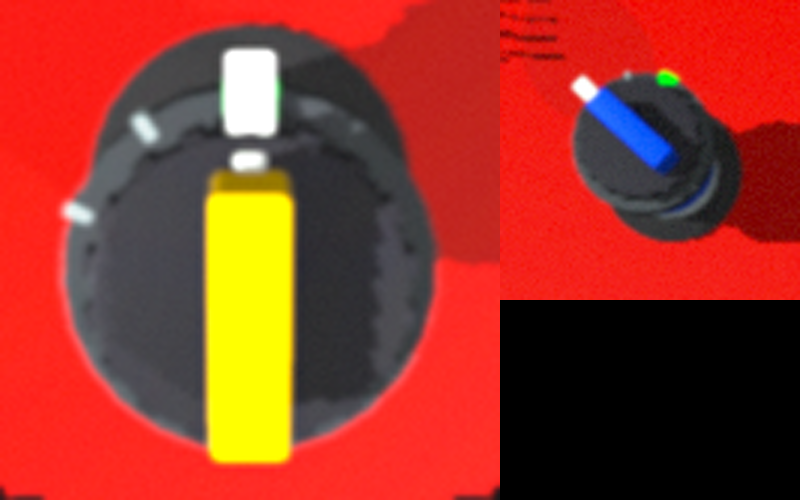

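The pointer (panel 250,90) sits over the green mark, with green showing evenly at both sides. The blue shaker looks unchanged, and the gripper is clear.

```bash
python3 -c "
from bench import job
print(job.close_job())"
```

```text
the job is handed in; nothing more can be done
None
```

The yellow shaker's pointer is on its green mark to within about 0.01 rad, the gripper has let go and is clear, the blue shaker's setting is unchanged in the top-camera pictures, and the job was handed in at about 7.5 s.

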